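# Load the platform shaker: clamp the extraction tube, set in the samples

## Task

Load the shaker for the next run: swing the clamp's bolt out of its slot and the hinged half right back, lay the metal tube into the open clamp and the cradle beside it, centred between them, swing the half fully down over it, and only then swing the bolt all the way up into the slot again. Stand every sample from the bench upright on the platform, squat jars in the shallow tray and tall bottles in the deep basket, and leave the glass beaker among them where it is.

Things in the scene. Friction and masses are not known exactly. Their poses are not given: they have to be found in the camera images.
- tube_mid (a point): Centre of the extraction tube: plain closed metal cylinder with black end caps, 50 mm in diameter, 180 mm long, 0.4 kg. x runs along it, both ends alike. At the start it lies level in a grey bench stand (two cradles with 105 mm clear between them, axis 51 mm above the bench), free to be gripped across its middle.
- seat (a point): Where the tube's middle belongs: on the common axis (x) of clamp and cradle, 145 mm above the bench, 55 mm above the 330 x 345 mm platform. z up; y points from the bolt side to the hinge side. Clamp (36 mm wide) centred at x = -65 mm, plain cradle (24 mm wide) at x = +62 mm, 97 mm clear between them for the fingers. A tube at rest lies up to 2 mm below this point, with 1 mm of play.
- half (a joint): Angle of the clamp's hinged upper half: 0 = shut over the tube, growing as it is swung open, up to 1.9 rad (leaning back past upright); 1.5 rad and more is clear of the tube on its way down. Stiff hinge: it stays wherever it is left; moving it takes 1 to 2 N at its bar. It clears a tube that lies fully down.
- half_bar (a point): Grip point of the hinged half, on the axis of a round bar 12 mm thick that sticks out 57 mm sideways from the half's free end, parallel to the tube axis, towards -x of the seat. The point lies 37 mm out from the half, 20 mm from the bar's end, and moves with the half. Shut, it is at x = -120, y = -62, z = +2 mm in the frame of the seat.
- half_hinge (a point): Point on the hinge axis of the half, in the plane of the half_bar point, 105 mm from it. The axis is parallel to x of the seat. Fixed to the shaker.
- bolt (a joint): Angle of the swing bolt: 0 = upright in the slot of the shut half, growing as it swings outward (away from the tube, towards -y of the seat) and down, up to 1.15 rad; from 0.6 rad it is clear of the half. Stiff pivot: it stays wherever it is left (about 1 N at its bar). Its spring-loaded head needs no tightening.
- bolt_bar (a point): Grip point on the swing bolt's T-bar, a round bar 12 mm thick and 100 mm long, parallel to the tube axis, across the end of the bolt: the point lies on the bar's axis 34 mm from the bolt towards +x of the seat, 16 mm from that end of the bar. It moves with the bolt.
- bolt_pivot (a point): Point on the pivot axis of the swing bolt in the plane of the bolt_bar point, 60 mm from it; the axis is parallel to x of the seat. Fixed to the shaker.
- tray_in (a point): Middle of the inner floor of the shallow metal tray on the platform: inside 146 mm (x) by 82 mm (y), walls 4 mm thick rising 22 mm above this floor. Holds two jars side by side along x.
- basket_in (a point): Middle of the inner floor of the deep metal basket on the platform, next to the tray and of the same footprint: inside 146 mm (x) by 82 mm (y), walls 4 mm thick rising 58 mm above this floor. Holds two bottles side by side along x.
- jar1_mid (a point): Centre (half-way up) of a squat sample jar: clear, 72 mm high, body 60 mm in diameter, blue screw cap 46 mm in diameter and 20 mm high at the top; about 0.16 kg. z points from foot to cap. May be absent.
- bottle1_mid (a point): Centre (half-way up) of a tall sample bottle: clear, 110 mm high, body 58 mm in diameter, blue screw cap 42 mm in diameter and 22 mm high at the top; about 0.2 kg. z points from foot to cap. May be absent.
- jar2_mid (a point): Centre (half-way up) of a squat sample jar: clear, 72 mm high, body 60 mm in diameter, blue screw cap 46 mm in diameter and 20 mm high at the top; about 0.16 kg. z points from foot to cap. May be absent.
- bottle2_mid (a point): Centre (half-way up) of a tall sample bottle: clear, 110 mm high, body 58 mm in diameter, blue screw cap 42 mm in diameter and 22 mm high at the top; about 0.2 kg. z points from foot to cap. May be absent.
- beaker: Bystander: open glass beaker, 62 mm in diameter, 80 mm high, standing among the samples; it stays there. Origin at its foot.
Mind the look-alikes: they are no part of the job. Leave any orange look-alike of the part that bears jar2_mid alone.

How it is judged:
By the outcome, as a careful person would: the job done as asked, in the order asked, and still so for the second after the job is handed in, with the robot touching nothing.
Of jar1, jar2, bottle1, bottle2 only 3 to 4 are there at a start; the rules pass over those that are not, and their reading is None.
At some moment in a run one of jar1, jar2 may be knocked a few centimetres aside while the robot is not near it.
It also fails if it takes over 210 s, if anything falls off the work surface, if the arm or the gripper's body presses on something with over 40 N, if the wrist force passes 120 N, or if a joint passes its speed limit or range.

## Robot

A 7-joint arm with a two-finger parallel gripper is mounted at the origin on the work surface. World frame = base frame: x ahead of the robot, y to its left, z up, the work surface at z = 0. Lengths are in m, angles in rad, forces in N, time in s.
With the tool pointing down it reaches from about 0.4 to 0.75 m from the base axis. Payload 19.5 kg.
Tool frame: the origin (TCP) lies on the centre line of the jaws, within the pads' length; the fingertips stand 19 mm ahead of it and the grasp point (between the pads) is the TCP (r.tcp_to_tips is the distance from the TCP to the fingertips, in m); x points along the fingers, y is the direction in which the jaws open and shut, and the axes are right-handed (so a half turn about x gives the same grasp; the last joint's range is limited). The gripper opens to 85 mm and grips with 20 to 120 N. Pads are 22 mm wide; open, the fingers measure 114 mm over their backs; the gripper's body (76 mm by 85 mm) begins 54 mm behind the grasp point. The pads swing forward as they close: fully open they stand 13 mm farther back than shut.
Start: joints at [-1.327, 0.707, -0.028, 1.485, 0.022, 0.951, -0.075], TCP at [0.162, 0.552, 0.25] pointing down, gripper open.
Joint ranges: [-2.71, 2.71], [-0.32, 2.16], [-1.57, 1.52], [0, 2.45], [-1.46, 4.6], [0, 2.02], [-2.83, 2.83]. Speed limits (rad/s): [1.89, 1.89, 2.57, 2.57, 3.01, 3.01, 3.01].

## Interface

Orientations are given as a unit quaternion [x, y, z, w].
In Python, from plant import r gives the robot as it stands. Calls block until the motion is done:
- r.move_ptp(position, orientation): joint-space move of the TCP to a pose.
- r.line_to(position, rotation=None, vel=0.15, until_force=None): straight line of the TCP; rotation=None keeps the orientation; vel is the mean speed in m/s. With until_force (N) it stops when the force on the tool has changed by that much, and returns True; else False.
- r.move_j(angles): joint-space move.
- r.open_gripper() and r.close_gripper(): open the fingers fully, or close them until they stop; the grip force is fixed at half the most.
- r.pause(seconds).
- r.ik(position, orientation): joint angles nearest the present ones, or None.
- r.get_image(name): name is "scene" or "side" or "wrist"; returns a dict with "pixels" (480x640x3 uint8, red, green, blue), "K" (3x3 intrinsics, pixels), "T" (4x4, takes a point from camera to world coordinates); the wrist camera has in their place "T_tool_cam" (4x4, takes a point from camera to tool coordinates, whose origin is the TCP and whose axes are the tool frame's). Camera axes: x right, y up, looking along -z (the intrinsics and any distortion apply to the point x, -y, -z); pixel columns grow to the right and rows downward; lengths in m; the calibration is good to about 2 mm. A picture is of the moment at which its call begins: read the wrist's pose just before it. There is no depth.
A pose or a line that the arm cannot do raises r.PlanningError and nothing moves.
- r.hand_in(): hands the job in, once; it reports no verdict.
Readings, each from a call of its own:
- r.read_clock(): time.
- r.read_joint_pos(): joint angles.
- r.read_joint_velocities(): joint speeds.
- r.read_effort(): joint torques, N m.
- r.read_tool_pos(): TCP position.
- r.read_ee_rot(): TCP orientation.
- r.read_contact_force(): force on the tool from outside, world axes, zero at the start.
- r.read_wrist_torque(): the same for the moment, N m.
- r.read_finger_gap(): finger opening in m.
Only numpy, scipy, OpenCV 4.12 (cv2) and the standard library are available. Lean on these libraries where they do the work, as an engineer would, in place of code of your own. Each camera call takes 0.05 s, during which the arm holds its last target. There are 200 camera calls.

## Working session

There is one attempt and no reset: what is moved stays moved. The work goes in short steps, each a Python script; the robot and the scene stay as the last script left them, time stands still between calls to the robot, and variables do not carry over. Pictures are saved under pics/ and viewed, about 12 in all and at most 16, crops included, and the job is handed in when it is done.

```bash
ls; mkdir -p pics; python3 - <<'E'
from plant import r
import cv2,numpy as np
for n in ["scene","side"]:
    d=r.get_image(n); cv2.imwrite(f"pics/{n}0.png",d["pixels"][:,:,::-1]); print(n,d["K"].tolist(),np.round(d["T"],4).tolist(),[k for k in d])
d=r.get_image("wrist");cv2.imwrite("pics/wrist0.png",d["pixels"][:,:,::-1]);print(d["K"].tolist(),np.round(d["T_tool_cam"],4).tolist(),r.read_tool_pos(),r.read_ee_rot(),r.read_clock())
E
```

```text
pics
scene [[459.5632643249077, 0.0, 321.1017696377082], [0.0, 459.5632643249077, 241.4756674038198], [0.0, 0.0, 1.0]] [[0.0394, -0.6771, 0.7348, 1.1482], [0.9991, 0.0147, -0.04, -0.0893], [0.0163, 0.7358, 0.677, 0.7306], [0.0, 0.0, 0.0, 1.0]] ['pixels', 'K', 'T']
side [[457.9131725344097, 0.0, 315.0131478899004], [0.0, 457.9131725344097, 240.83822581640797], [0.0, 0.0, 1.0]] [[0.7773, 0.4831, -0.4029, 0.0738], [-0.6291, 0.6016, -0.4923, -0.5693], [0.0045, 0.6362, 0.7715, 0.9184], [0.0, 0.0, 0.0, 1.0]] ['pixels', 'K', 'T']
[[385.25456432050885, 0.0, 324.23004978271655], [0.0, 385.25456432050885, 244.20390592371297], [0.0, 0.0, 1.0]] [[0.0003, 0.3042, -0.9526, -0.1238], [1.0, 0.0008, 0.0006, -0.0006], [0.001, -0.9526, -0.3042, -0.0775], [0.0, 0.0, 0.0, 1.0]] [0.16209055 0.55149719 0.24992618] [ 0.1004151   0.69991631 -0.10101841  0.69987802] 0.15
```

View pics/scene0.png

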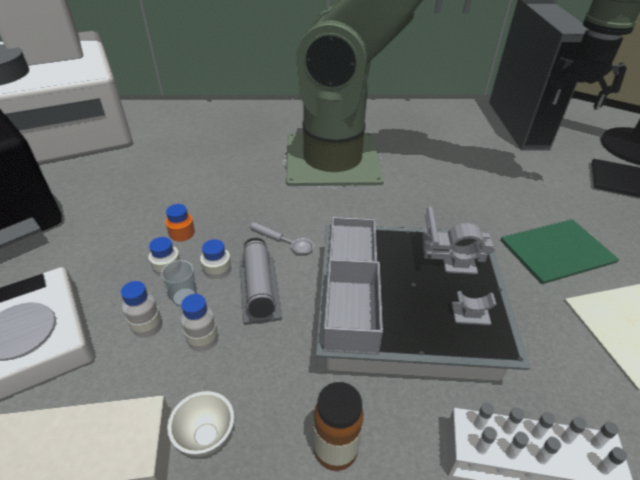

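View pics/side0.png

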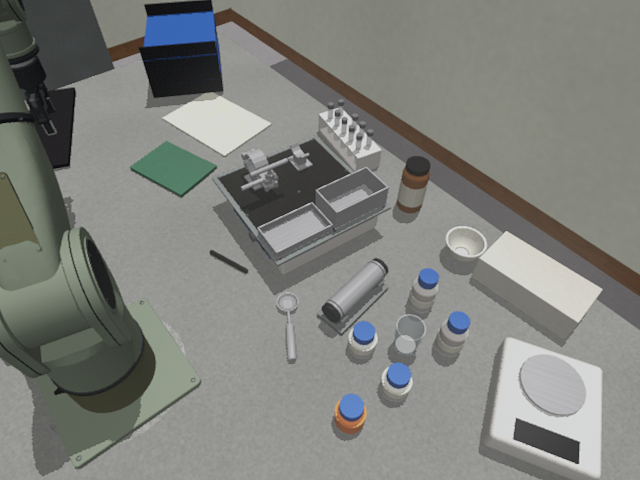

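Scene: jars at (163,252) and (215,257), bottles at (140,307) and (197,320), orange look-alike at (180,222), beaker at (180,282). The tube is at (258,280) and the shaker's clamp at (458,245). The big brown bottle (338,425) and the vial rack are bystanders. Next I'll make a close crop of the clamp in both views and write helpers.

```bash
cat > h.py <<'E'
import numpy as np,cv2
from scipy.spatial.transform import Rotation as R
def ray(d,uv,T=None):
    T=d["T"] if T is None else T; K=d["K"]
    v=np.array([(uv[0]-K[0,2])/K[0,0],-(uv[1]-K[1,2])/K[1,1],-1.]); v/=np.linalg.norm(v)
    return T[:3,3],T[:3,:3]@v
def onz(d,uv,z,T=None):
    o,v=ray(d,uv,T); return o+v*(z-o[2])/v[2]
def tri(*rays):
    A=0;b=0
    for o,v in rays:
        P=np.eye(3)-np.outer(v,v); A=A+P; b=b+P@o
    p=np.linalg.solve(A,b)
    return p,max(np.linalg.norm((np.eye(3)-np.outer(v,v))@(p-o)) for o,v in rays)
def proj(d,p,T=None):
    T=d["T"] if T is None else T; c=T[:3,:3].T@(np.asarray(p)-T[:3,3]); K=d["K"]
    return np.array([K[0,0]*c[0]/-c[2]+K[0,2],K[1,1]*-c[1]/-c[2]+K[1,2]])
def blobs(px,lo,hi,amin=60):
    m=cv2.inRange(cv2.cvtColor(px,cv2.COLOR_RGB2HSV),lo,hi)
    n,l,s,c=cv2.connectedComponentsWithStats(m)
    return [(c[i].round(1).tolist(),int(s[i][4]),s[i][:4].tolist()) for i in range(1,n) if s[i][4]>=amin]
E
python3 - <<'E'
from h import *; from plant import r
D={n:r.get_image(n) for n in ["scene","side"]}
import itertools
for n,d in D.items(): print(n,*blobs(d["pixels"],(105,120,60),(125,255,255)),sep="\n ")
s=D["scene"]["pixels"][200:370,320:520];cv2.imwrite("pics/c1.png",cv2.resize(s,None,fx=4,fy=3.5,interpolation=cv2.INTER_CUBIC)[:,:,::-1])
s=D["side"]["pixels"][130:280,205:395];cv2.imwrite("pics/c2.png",cv2.resize(s,None,fx=4,fy=4,interpolation=cv2.INTER_CUBIC)[:,:,::-1])
E
```

```text
scene
 ([176.2, 212.2], 290, [166, 204, 20, 18])
 ([160.6, 246.4], 361, [149, 237, 23, 20])
 ([212.9, 249.0], 355, [202, 239, 22, 21])
 ([133.5, 292.5], 476, [121, 281, 25, 24])
 ([193.7, 305.8], 489, [181, 294, 25, 25])
side
 ([181.4, 29.9], 2285, [144, 11, 77, 62])
 ([428.5, 276.3], 235, [419, 269, 19, 16])
 ([459.0, 320.4], 292, [449, 312, 21, 18])
 ([363.7, 331.8], 356, [353, 322, 22, 22])
 ([398.6, 374.3], 424, [387, 363, 24, 25])
 ([351.1, 406.8], 482, [340, 394, 23, 27])
```

View pics/c1.png

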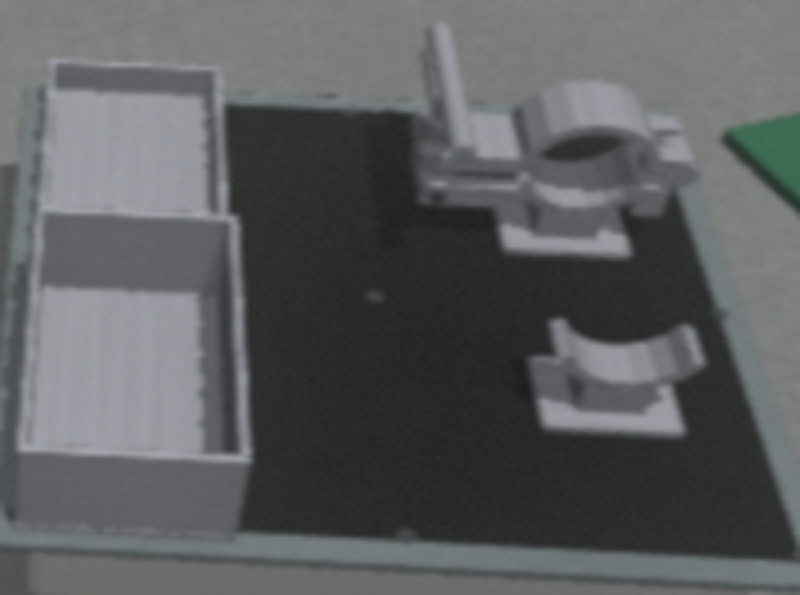

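View pics/c2.png

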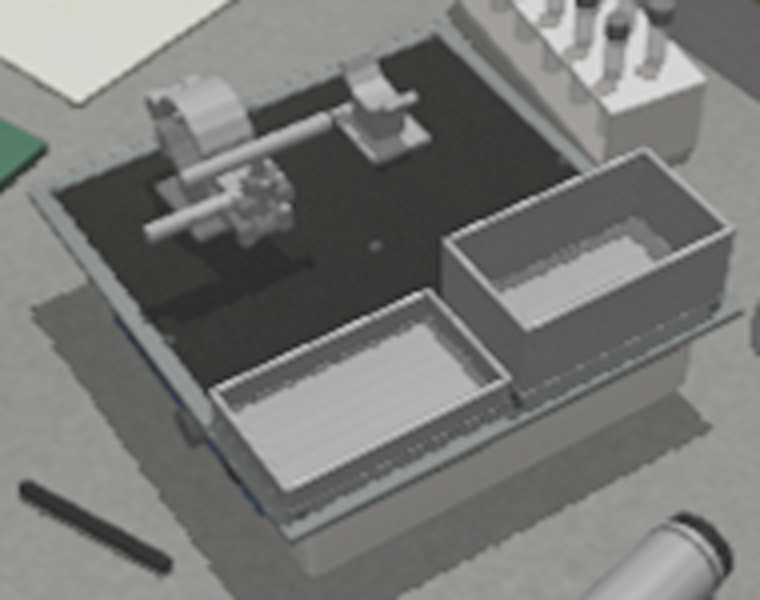

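The crops show the bolt upright: its T-bar runs side (251,174)–(287,159) and scene (429,208)–(435,242). The shut half's stub bar runs side (242,188)–(262,181). The cradle is at scene (472,305). The tray (smaller rim) is nearer the robot and the basket is farther out.

```bash
python3 - <<'E'
from h import *; from plant import r
np.set_printoptions(precision=4,suppress=True)
S,Q=r.get_image("scene"),r.get_image("side")
def t(n,a,b): 
    p,e=tri(ray(S,a),ray(Q,b)); print(n,p,round(e,4)); return p
c1=lambda x,y:(320+x/4,200+y/3.5); c2=lambda x,y:(205+x/4,130+y/4)
print("corners side", *[onz(Q,c2(*p),.09) for p in [(32,195),(290,535),(740,308),(440,25)]])
print("corners scene", *[onz(S,c1(*p),.09) for p in [(800,580),(5,545),(28,90)]])
t("boltbar+x",c1(462,145),c2(328,120)); t("boltbar-x",c1(437,28),c2(185,176))
t("tray rim near-left",c1(52,63),c2(215,390)) 
t("basket rim -y+x",c1(20,452),c2(733,230)); t("basket rim +y+x",c1(250,457),c2(645,152))
t("basket rim -y-x",c1(42,212),c2(528,328));t("basket rim +y-x",c1(238,215),c2(447,240))
t("tray rim +y-x",c1(218,68),c2(215,390)); t("tray -y-x",c1(52,63),c2(290,490))
caps={"orange":((176.2,212.2),(351.1,406.8)),"jarA":((160.6,246.4),(398.6,374.3)),"jarB":((212.9,249),(363.7,331.8)),"botA":((133.5,292.5),(459,320.4)),"botB":((193.7,305.8),(428.5,276.3))}
for k,(a,b) in caps.items(): t(k,a,b)
# tube ends approx
print("tube", onz(S,(257,243),.07),onz(S,(261,305),.06))
E
```

```text
corners side [0.4302 0.2927 0.09  ] [ 0.3985 -0.0397  0.09  ] [ 0.7215 -0.0728  0.09  ] [0.7527 0.2638 0.09  ]
corners scene [0.7539 0.256  0.09  ] [ 0.7262 -0.062   0.09  ] [ 0.4034 -0.0369  0.09  ]
boltbar+x [0.5636 0.1417 0.186 ] 0.0026
boltbar-x [0.4678 0.1525 0.1857] 0.0011
tray rim near-left [ 0.4096 -0.0007  0.1405] 0.0316
basket rim -y+x [ 0.7181 -0.0579  0.149 ] 0.0012
basket rim +y+x [0.7247 0.029  0.1493] 0.0033
basket rim -y-x [ 0.5689 -0.0415  0.1491] 0.0015
basket rim +y-x [0.5767 0.0439 0.1514] 0.0032
tray rim +y-x [0.4164 0.0594 0.115 ] 0.0022
tray -y-x [ 0.4076 -0.0268  0.1132] 0.0021
orange [ 0.32   -0.3771  0.0646] 0.0006
jarA [ 0.4341 -0.388   0.065 ] 0.0009
jarB [ 0.4442 -0.2776  0.0648] 0.0006
botA [ 0.5948 -0.3927  0.1035] 0.0008
botB [ 0.6283 -0.2807  0.1038] 0.0005
tube [ 0.433  -0.1856  0.07  ] [ 0.5931 -0.1689  0.06  ]
```

Platform yaw is about −0.104 rad and the T-bar is at about (0.516, 0.147, 0.186). I'll take close wrist views over the clamp.

```bash
cat >> h.py <<'E'
from plant import r
def q(yaw,tilt=0.):
    """tool down, tool y = (−sin,cos)(yaw), tool z = (cos,sin); tilt about tool z"""
    c,s=np.cos(yaw),np.sin(yaw)
    M=np.array([[0,-s,c],[0,c,s],[-1,0,0.]])
    return (R.from_matrix(M)*R.from_euler("z",tilt)).as_quat()
def wrist(name):
    p,o=r.read_tool_pos(),r.read_ee_rot(); d=r.get_image("wrist")
    T=np.eye(4);T[:3,:3]=R.from_quat(o).as_matrix();T[:3,3]=p; d["T"]=T@d["T_tool_cam"]
    np.savez(f"pics/{name}.npz",**d); cv2.imwrite(f"pics/{name}.png",d["pixels"][:,:,::-1]); return d
def load(name): return dict(np.load(f"pics/{name}.npz"))
E
python3 - <<'E'
from h import *
print(R.from_quat(r.read_ee_rot()).as_matrix().round(2))
for y in (-.104,-.104+np.pi):
    print(y,r.ik([.56,.15,.32],q(y)))
yaw=-.104
if r.ik([.56,.15,.32],q(yaw)) is None: yaw+=np.pi
r.move_ptp([.54,.12,.32],q(yaw)); wrist("w1")
r.move_ptp([.55,.22,.32],q(yaw)); wrist("w2"); print(yaw,r.read_clock(),r.read_joint_pos())
E
```

```text
[[-0.    0.28  0.96]
 [-0.    0.96 -0.28]
 [-1.   -0.    0.  ]]
-0.104 [-0.26842396  0.64743801 -0.09912756  1.34229523  0.06529602  1.15501416
  1.09280602]
3.037592653589793 [-0.66710333  0.7597249   0.80042878  1.35682966 -0.54770438  1.25061587
 -1.51055471]
-0.104 3.0083 [-0.38465172  0.67069287 -0.10630831  1.29178184  0.07174546  1.18310666
  0.97183154]
```

```bash
python3 -c "
import cv2,numpy as np
a=cv2.imread('pics/w1.png');b=cv2.imread('pics/w2.png')
cv2.imwrite('pics/w12.png',cv2.resize(np.vstack([a,b]),None,fx=.625,fy=.625,interpolation=cv2.INTER_AREA))"
```

```text
(no output)
```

View pics/w1.png

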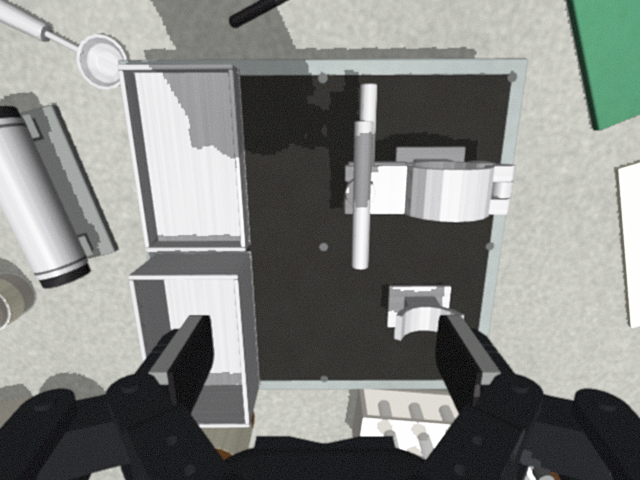

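View pics/w2.png

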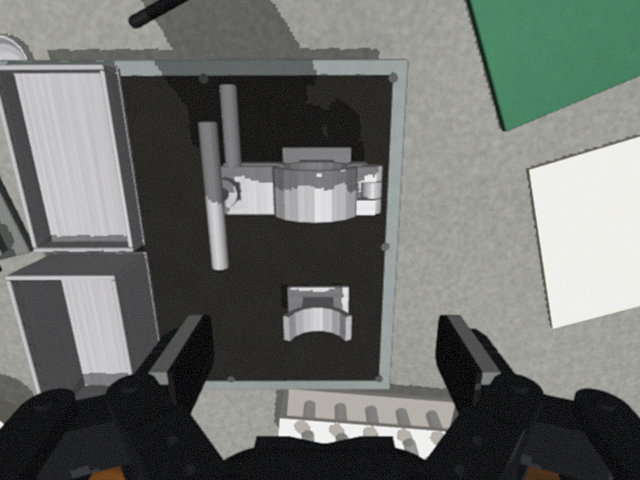

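Wrist views: T-bar in w1 (364,124)–(360,266) and w2 (207,124)–(220,268). Half-bar tip at w1 (368,86) and w2 (228,87). Clamp ring spans w1 columns 408–493 and w2 275–357. Cradle at w2 columns 284–352. Now solving for the seat.

```bash
python3 - <<'E'
from h import *
from scipy.optimize import least_squares
np.set_printoptions(precision=4,suppress=True)
A,B=load("w1"),load("w2")
def t(n,a,b):
    p,e=tri(ray(A,a),ray(B,b)); print(n,p,round(e,4)); return p
bp=t("T+x end",(360,266),(220,268)); bm=t("T-x end",(364,124),(207,124)); hb=t("half tip",(368,88),(228,88))
pl=[(490,246),(323,246)],[(385,246),None]
s1=t("screw R",(490,246),(385,246)); s2=t("screw TR",(513,76),(393,77)); 
cs=[onz(d,p,.09) for d,p in [(A,(119,62)),(A,(526,60)),(B,(406,62)),(B,(387,386))]]; print("corners",*cs)
X=(cs[3]-cs[2]);yaw=np.arctan2(X[1],X[0]); print("yaw edge",yaw,"Tbar",np.arctan2(*(bp-bm)[[1,0]]))
yaw=-.104; x=np.array([np.cos(yaw),np.sin(yaw),0]); y=np.array([-np.sin(yaw),np.cos(yaw),0]); 
mid=(bp+bm)/2; tip=hb
print("Tmid in xy:",mid@x,mid@y,mid[2]," tip",tip@x,tip@y,tip[2])
# tangent rays of ring (about seat axis, z .145): distance of ray from axis line = rad
def dist(d,p,yc,zc=.145):
    o,v=ray(d,p); n=np.array([v@y,v[2]]);n/=np.linalg.norm(n); w=np.array([o@y-yc,o[2]-zc]); return n[0]*w[1]-n[1]*w[0]
def fit(obs):
    f=lambda u:[dist(d,p,u[0])-sg*u[1] for d,p,sg in obs]
    s=least_squares(f,[.2,.035]); s2=least_squares(f,[.2,-.035]); s=min(s,s2,key=lambda k:k.cost); print(s.x,np.round(s.fun,4))
fit([(A,(408,195),-1),(A,(493,195),1),(B,(275,195),-1),(B,(357,195),1)])
fit([(A,(395,330),-1),(A,(463,318),1),(B,(284,325),-1),(B,(352,325),1)])
# tray/basket rim
for n,ps,z in [("tray",[(A,(121,68)),(A,(239,66)),(A,(245,246)),(A,(147,248))],.115),("basket",[(A,(131,277)),(A,(251,277))],.15),("cradle base far/near x",[(B,(318,286)),(B,(318,312))],.1)]:
    for d,p in ps: w=onz(d,p,z); print(n,w,w@x,w@y)
E
```

```text
T+x end [0.5642 0.1435 0.1846] 0.0004
T-x end [0.4665 0.1534 0.1849] 0.0003
half tip [0.4428 0.1619 0.1457] 0.0003
screw R [0.5919 0.2745 0.0923] 0.0004
screw TR [0.443  0.2893 0.0933] 0.0001
corners [ 0.3977 -0.0379  0.09  ] [0.4314 0.3011 0.09  ] [0.4323 0.3013 0.09  ] [0.7531 0.2681 0.09  ]
yaw edge -0.10288323385889693 Tbar -0.10137432114458418
Tmid in xy: 0.4971987743783682 0.20115853919414028 0.18473411952658997  tip 0.4236314655293425 0.20698756090278886 0.14571272225645374
[0.2714 0.0316] [ 0.0019  0.0014 -0.0018 -0.0013]
[0.2686 0.0287] [-0.0017 -0.0033  0.0015  0.0032]
tray [ 0.4066 -0.0257  0.115 ] 0.4070804604063287 0.016647325750948176
tray [0.4147 0.0663 0.115 ] 0.405625348528963 0.10898089146235251
tray [0.5612 0.0465 0.115 ] 0.5533224250069857 0.10447281630412944
tray [ 0.5539 -0.0414  0.115 ] 0.555234326187577 0.016297707394239764
basket [ 0.5675 -0.0426  0.15  ] 0.5688102750173372 0.016578468758067587
basket [0.5777 0.0556 0.15  ] 0.5687850665354163 0.11530302895269047
cradle base far/near x [0.623  0.2067 0.1   ] 0.5981918700496379 0.2702324895072314
cradle base far/near x [0.6509 0.2037 0.1   ] 0.6262194248943598 0.2701212810418287
```

```bash
cat >> h.py <<'E'
YAW=-.1025; SEAT=np.array([.5877,.2098,.145]); RS=R.from_euler("z",YAW).as_matrix()
def W(x,y,z): return SEAT+RS@(np.array([x,y,z])/1000)
def S_(p): return RS.T@(np.asarray(p)-SEAT)*1000
def st(n=""): print(n,"t",round(r.read_clock(),1),"seat-mm",S_(r.read_tool_pos()).round(1),"F",r.read_contact_force().round(1),"gap",round(r.read_finger_gap(),4))
def arc(x,py,pz,rad,sgn,th,vel=.06):
    for a in th: r.line_to(W(x,py+sgn*rad*np.sin(a),pz+rad*np.cos(a)),vel=vel)
E
python3 - <<'E'
from h import *
o=q(YAW)
r.open_gripper(); r.move_ptp(W(-31,-68.5,100),o); st()
print(r.line_to(W(-31,-68.5,41),vel=.08,until_force=15)); st("down")
r.close_gripper(); st("closed")
arc(-31,-68.5,-20,60,-1,np.linspace(0,.9,7)[1:]); st("open")
r.open_gripper(); r.line_to(W(-31,-68.5-47,100),vel=.15); st()
r.line_to(W(-60,-40,190),vel=.2); wrist("w3")
E
```

```text
t 3.7 seat-mm [-30.8 -69.  100. ] F [-0.3  0.9  0.2] gap 0.0855
False
down t 4.6 seat-mm [-30.8 -68.3  41.5] F [ 0.4 -0.6  0.6] gap 0.0855
closed t 5.3 seat-mm [-31.  -68.5  41.2] F [-0.6 -0.4  4.4] gap 0.0102
open t 7.1 seat-mm [ -30.7 -114.1   17.2] F [ 5.7  9.6 -3.3] gap 0.0098
 t 8.5 seat-mm [ -31.3 -115.6   99.3] F [-0.1  0.4 -0.5] gap 0.0853
```

View pics/w3.png

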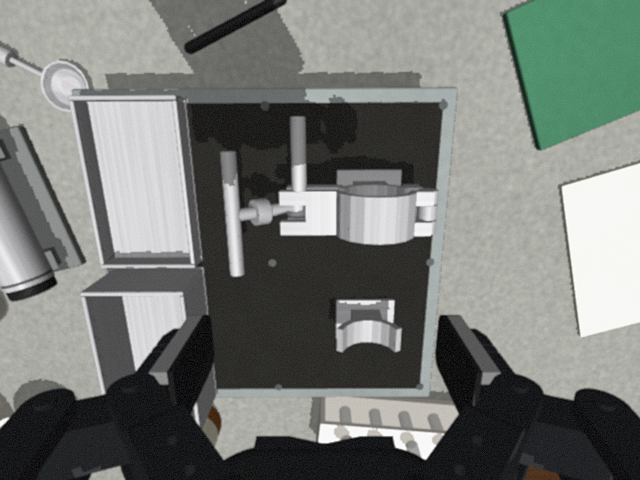

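Bolt T-bar is out at (230,215); half bar at (298,150). Triangulating the hinge, then swinging the half.

```bash
python3 - <<'E'
from h import *
A,B=load("w1"),load("w2")
for a,b in [((503,189),(372,189))]:
    p,e=tri(ray(A,a),ray(B,b)); h=S_(p); print("hinge",h.round(1),e)
C=load("w3")
print([S_(tri(ray(C,c),ray(B,b))[0]).round(1) for c,b in [((298,118),(228,88)),((428,213),(372,189))]])
E
```

```text
hinge [-66.8  43.3   3.8] 0.0003409636534116611
[array([-139.8,  -62.1,    1.8]), array([-66.9,  42.8,   5.9])]
```

```bash
cat >> h.py <<'E'
def half(th,x=-128,vel=.1):
    for a in th: r.line_to(W(x,43-105*np.cos(a),2+105*np.sin(a)),vel=vel)
E
python3 - <<'E'
from h import *
r.open_gripper(); r.move_ptp(W(-128,-62,60),q(YAW)); 
print(r.line_to(W(-128,-62,3),vel=.08,until_force=15)); st("down")
r.close_gripper(); st("closed")
half(np.linspace(0,1.75,9)[1:]); st("open")
r.open_gripper(); r.line_to(W(-128,62,170),vel=.2); st()
r.move_ptp(W(-60,-40,190),q(YAW)); wrist("w4")
s=r.get_image("scene");cv2.imwrite("pics/s4.png",s["pixels"][:,:,::-1])
E
```

```text
False
down t 11.0 seat-mm [-127.8  -61.9    3.4] F [-0.1  0.2  0.5] gap 0.0852
closed t 11.7 seat-mm [-128.   -61.7    3.1] F [-0.6  3.6  3.9] gap 0.01
open t 14.8 seat-mm [-127.9   62.5  105.4] F [-2.3  1.1 10.7] gap 0.0093
 t 16.0 seat-mm [-128.    62.   170.2] F [-0.1  0.1  0.1] gap 0.0854
```

View pics/w4.png

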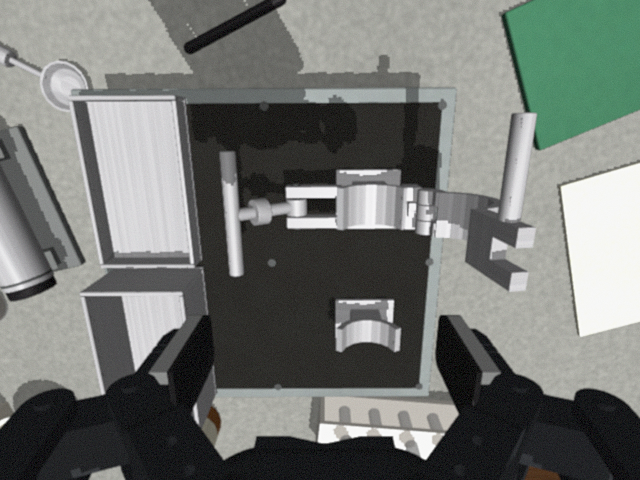

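Half is back and the clamp is open. On to the tube, and a view over the samples.

```bash
python3 - <<'E'
from h import *
r.move_ptp([.5,-.2,.34],q(.0)); wrist("w5"); st()
r.move_ptp([.47,-.32,.34],q(.0)); wrist("w6"); st()
a=load("w5")["pixels"];b=load("w6")["pixels"]
cv2.imwrite("pics/w56.png",cv2.resize(np.hstack([a[:400],b[:400]]),(800,250),interpolation=cv2.INTER_AREA)[:,:,::-1])
E
```

```text
t 18.1 seat-mm [ -44.9 -415.3  195. ] F [-0.1  0.1  0.2] gap 0.0858
 t 18.7 seat-mm [ -62.4 -538.1  195. ] F [ 0.6  0.5 -0. ] gap 0.0856
```

View pics/w5.png

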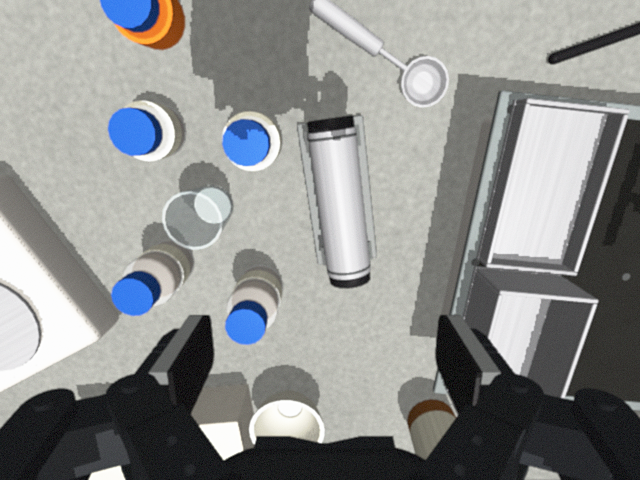

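Tube caps at (331,124) and (350,281). Jar caps at (135,131) and (250,142), with the orange jar top left at (130,10). Beaker mouth ~(192,220), foot (213,205). Bottle caps at (136,294) and (246,323).

```bash
python3 - <<'E'
from h import *
np.set_printoptions(precision=4,suppress=True)
d=load("w5"); px=d["pixels"]
m=(px.max(2)<45).astype(np.uint8)
for (c0,c1,r0,r1) in [(295,368,108,150),(318,385,255,295)]:
    s=m[r0:r1,c0:c1]; n,l,st_,c=cv2.connectedComponentsWithStats(s); i=1+np.argmax(st_[1:,4])
    pts=np.argwhere(l==i)[:,::-1].astype(np.float32)+[c0,r0]; b=cv2.boxPoints(cv2.minAreaRect(pts.astype(np.float32)))
    print(len(pts),b.round(1).tolist(),c[i]+[c0,r0], [onz(d,p,.051) for p in b])
# tube silhouettes along rows (bright)
g=cv2.cvtColor(px,cv2.COLOR_RGB2GRAY).astype(int)
for row in (170,200,230): print(row,g[row,300:385:2].tolist())
E6=0
for k in "56":
    e=load("w"+k); print(k,*blobs(e["pixels"],(105,120,60),(125,255,255)),sep="\n ")
E
```

```text
459 [[307.1000061035156, 121.80000305175781], [351.79998779296875, 115.5999984741211], [353.29998779296875, 126.19999694824219], [308.6000061035156, 132.39999389648438]] [330.3529 123.8824] [array([ 0.4234, -0.217 ,  0.051 ]), array([ 0.4174, -0.1715,  0.051 ]), array([ 0.4277, -0.1698,  0.051 ]), array([ 0.4338, -0.2156,  0.051 ])]
81 [[330.29998779296875, 284.8999938964844], [331.0, 278.8999938964844], [348.0, 281.0], [347.20001220703125, 287.0]] [338.5556 282.679 ] [array([ 0.6044, -0.1924,  0.051 ]), array([ 0.5968, -0.1915,  0.051 ]), array([ 0.5995, -0.1718,  0.051 ]), array([ 0.6071, -0.1725,  0.051 ])]
170 [181, 162, 151, 182, 184, 170, 103, 127, 157, 171, 190, 202, 203, 209, 221, 223, 230, 243, 245, 244, 238, 235, 232, 230, 220, 208, 206, 190, 182, 154, 163, 193, 189, 183, 159, 195, 200, 195, 189, 190, 186, 187, 193]
200 [189, 192, 190, 187, 151, 186, 188, 186, 112, 125, 154, 171, 184, 204, 202, 210, 221, 223, 233, 244, 247, 243, 239, 235, 229, 227, 214, 207, 200, 189, 170, 145, 187, 191, 192, 169, 187, 188, 188, 190, 196, 193, 191]
230 [195, 194, 189, 181, 188, 179, 145, 184, 183, 187, 158, 109, 153, 171, 188, 200, 206, 211, 219, 225, 236, 245, 248, 243, 236, 236, 230, 223, 216, 205, 200, 186, 162, 157, 195, 192, 185, 160, 189, 191, 189, 191, 194]
5
 ([131.4, 12.7], 1409, [100, 0, 58, 31])
 ([134.1, 131.1], 1991, [108, 108, 54, 48])
 ([245.7, 142.2], 1699, [223, 120, 47, 46])
 ([135.3, 293.2], 1584, [111, 272, 49, 44])
 ([246.1, 322.5], 1385, [225, 301, 42, 43])
6
 ([262.9, 37.7], 2164, [238, 10, 50, 56])
 ([257.3, 162.9], 1629, [235, 141, 46, 45])
 ([366.1, 173.0], 1569, [344, 151, 45, 45])
 ([254.8, 320.1], 1390, [234, 299, 41, 43])
 ([360.2, 347.7], 1324, [342, 326, 39, 43])
```

```bash
python3 - <<'E'
from h import *
np.set_printoptions(precision=4,suppress=True)
d=load("w5")
a,b=onz(d,(335,170),.051),onz(d,(344,230),.051); yaw=np.arctan2(*(b-a)[[1,0]])
e1=onz(d,(330.5,118.5),.06); e2=onz(d,(350.5,284.5),.074)
u=np.array([np.cos(yaw),np.sin(yaw),0]); s1,s2=(e1-a)@u,(e2-a)@u; mid=a+u*(s1+s2)/2
print("yaw",yaw,"len",s2-s1,"mid",mid)
# foot/cap positions from two wrist views
e=load("w6")
for n,p,qq in [("jarA",(134.1,131.1),(257.3,162.9)),("jarB",(245.7,142.2),(366.1,173)),("botA",(135.3,293.2),(254.8,320.1)),("botB",(246.1,322.5),(360.2,347.7))]:
    print(n,tri(ray(d,p),ray(e,qq)))
print("beaker rim",onz(d,(192,220),.08),"foot",onz(d,(213,205),.0))
# grasp tube
yaw=.1 if abs(yaw-.1)>.2 else yaw
r.open_gripper(); r.move_ptp([*mid[:2],.13],q(yaw))
print(r.line_to([*mid[:2],.053],vel=.1,until_force=15)); st("down")
r.close_gripper(); st("closed")
r.line_to([*mid[:2],.25],vel=.15); st("lifted"); print(r.read_wrist_torque().round(2))
wrist("w7")
E
```

```text
yaw 0.15951221155725115 len 0.17490300121853175 mid [ 0.5071 -0.1824  0.051 ]
jarA (array([ 0.4326, -0.3886,  0.0647]), np.float64(0.0002722266412331098))
jarB (array([ 0.4429, -0.2778,  0.067 ]), np.float64(2.4348605646195828e-05))
botA (array([ 0.5916, -0.3937,  0.1019]), np.float64(0.00015840009290821557))
botB (array([ 0.6254, -0.2819,  0.1015]), np.float64(3.9076043803053195e-05))
beaker rim [ 0.5195 -0.335   0.08  ] foot [ 0.5207 -0.3356  0.    ]
False
down t 20.8 seat-mm [ -39.7 -398.5  -91.4] F [ 0.  -0.7  0.3] gap 0.0855
closed t 21.3 seat-mm [ -40.  -397.9  -91.4] F [-3.3  5.  11.2] gap 0.0485
lifted t 22.7 seat-mm [ -40.3 -398.4  104.4] F [-0.3  0.1 -4.5] gap 0.0484
[-0.04  0.06 -0.06]
```

View pics/w7.png

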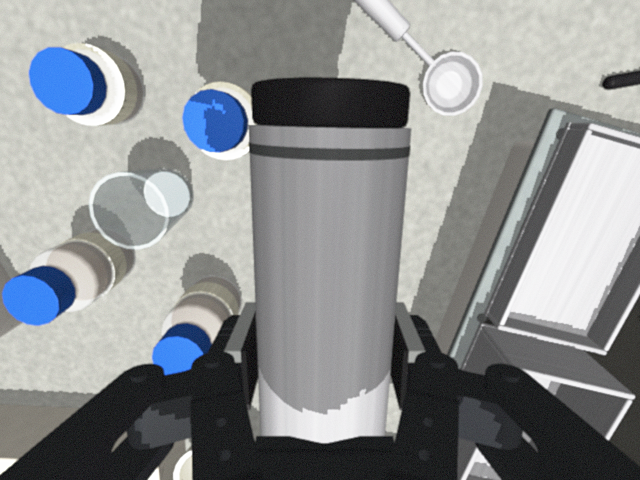

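```bash
python3 - <<'E'
from h import *
d=load("w7"); T=d["T_tool_cam"]
o,v=ray(d,(330,78),T)
for xx in (-.025,-.023): print("end z tool",o+v*(xx-o[0])/v[0])
g=d["pixels"][60:100,330].max(1); print(g.tolist())
for row in(180,250): print(row,d["pixels"][row,240:420:3].max(1).tolist())
E
```

```text
end z tool [-0.025      0.0006116 -0.0875389]
end z tool [-0.023       0.00063895 -0.08773618]
[135, 130, 129, 128, 129, 131, 121, 126, 126, 127, 124, 128, 130, 127, 135, 127, 122, 89, 42, 32, 31, 38, 36, 43, 38, 40, 35, 47, 43, 47, 41, 44, 42, 41, 44, 45, 47, 46, 44, 46]
180 [213, 202, 212, 199, 105, 118, 126, 126, 129, 133, 144, 146, 153, 148, 144, 147, 152, 147, 151, 156, 157, 159, 157, 161, 158, 163, 165, 168, 161, 162, 161, 156, 160, 162, 163, 161, 162, 158, 162, 166, 161, 158, 159, 155, 149, 148, 146, 146, 140, 144, 143, 136, 140, 130, 126, 115, 204, 203, 203, 211]
250 [212, 205, 207, 207, 185, 104, 122, 127, 130, 130, 143, 145, 150, 152, 151, 148, 149, 149, 156, 159, 154, 157, 161, 160, 164, 165, 163, 162, 157, 158, 158, 156, 166, 161, 158, 158, 161, 166, 159, 160, 163, 156, 151, 152, 145, 145, 143, 148, 145, 139, 131, 129, 122, 115, 210, 214, 202, 203, 208, 213]
```

```bash
python3 - <<'E'
from h import *
o=q(YAW)
r.line_to(W(-2.5,-200,140),o,vel=.3); r.line_to(W(-2.5,0,140),vel=.2); r.line_to(W(-2.5,0,40),vel=.15); st("above")
hit=r.line_to(W(-2.5,0,2),vel=.03,until_force=10); st(f"hit {hit}")
wrist("w8"); s=r.get_image("scene");cv2.imwrite("pics/s8.png",cv2.resize(s["pixels"][180:350,380:560],None,fx=3.5,fy=3.5,interpolation=cv2.INTER_CUBIC)[:,:,::-1])
E
```

```text
above t 25.6 seat-mm [-2.1 -0.1 40.9] F [ 0.1  0.6 -4. ] gap 0.0485
hit True t 26.8 seat-mm [-2.3  0.5  2.8] F [-0.7  0.2  4.9] gap 0.0484
```

View pics/w8.png

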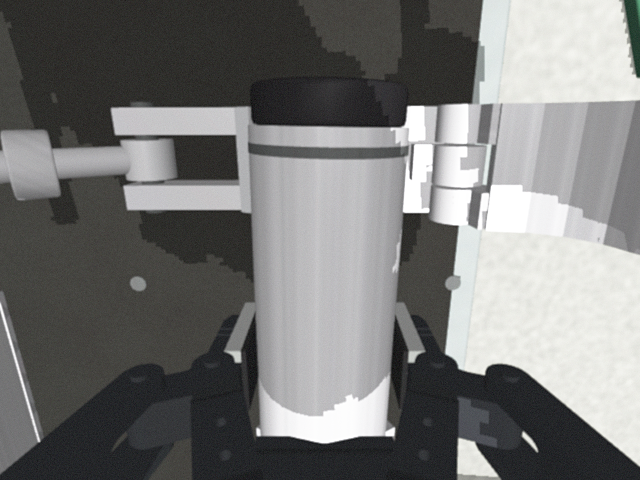

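```bash
python3 - <<'E'
from h import *
d=load("w8")
for z in (.135,.142,.149): print(z,S_(onz(d,(180,107),z)).round(1),S_(onz(d,(180,210),z)).round(1), "hinge lug", S_(onz(d,(458,105),z)).round(1),S_(onz(d,(458,224),z)).round(1))
r.open_gripper(); st(); r.line_to(W(-2.5,0,130),vel=.15); r.move_ptp(W(-60,0,190),q(YAW)); wrist("w9")
r.move_ptp(W(-60,-60,190),q(YAW)); wrist("w10"); st()
E
```

```text
0.135 [-84.4 -48.5 -10. ] [-49.3 -52.5 -10. ] hinge lug [-85.1  44.3 -10. ] [-44.1  48.7 -10. ]
0.142 [-84.2 -46.1  -3. ] [-50.9 -49.8  -3. ] hinge lug [-84.8  42.   -3. ] [-45.9  46.1  -3. ]
0.149 [-84.  -43.6   4. ] [-52.4 -47.2   4. ] hinge lug [-84.6  39.7   4. ] [-47.8  43.6   4. ]
 t 27.3 seat-mm [-2.9  0.3  2. ] F [0.1 0.2 0.6] gap 0.0856
 t 29.2 seat-mm [-59.7 -60.3 189. ] F [-0.8  0.8  0.5] gap 0.0852
```

View pics/w9.png

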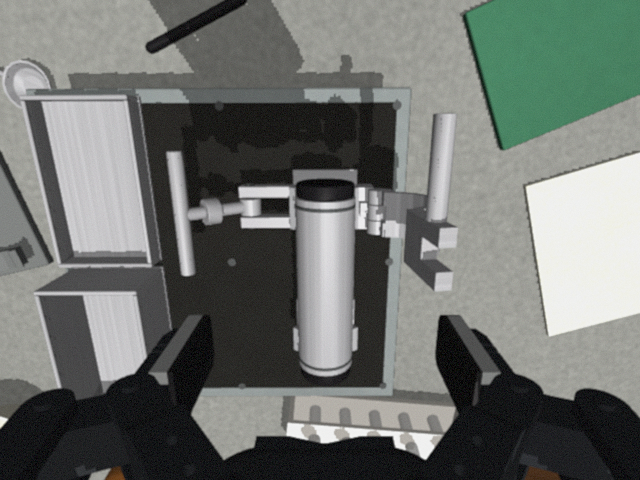

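```bash
python3 - <<'E'
from h import *
d=load("w9"); g=d["pixels"].max(2).astype(int)
print(g[176:216,326].tolist()); print(g[355:386,326].tolist())
for row in (240,320): print(row,g[row,288:364].tolist())
E
```

```text
[131, 120, 88, 34, 12, 14, 21, 15, 19, 17, 21, 34, 52, 50, 55, 53, 55, 52, 64, 55, 54, 61, 56, 59, 48, 72, 155, 224, 225, 222, 223, 225, 205, 156, 103, 107, 145, 204, 225, 226]
[202, 204, 201, 200, 201, 202, 202, 196, 202, 201, 201, 202, 190, 146, 102, 104, 155, 198, 202, 201, 180, 122, 57, 35, 44, 45, 38, 38, 45, 35, 35]
240 [48, 38, 41, 30, 28, 22, 25, 44, 69, 99, 112, 122, 128, 133, 135, 144, 152, 166, 165, 173, 168, 169, 170, 175, 175, 181, 185, 189, 189, 187, 189, 196, 204, 213, 217, 220, 218, 221, 222, 222, 222, 221, 219, 220, 217, 215, 211, 205, 202, 198, 197, 189, 187, 178, 178, 174, 171, 173, 168, 166, 163, 157, 150, 139, 131, 125, 103, 57, 45, 42, 47, 43, 43, 39, 47, 45]
320 [44, 42, 45, 44, 42, 39, 36, 29, 55, 82, 100, 100, 106, 125, 131, 136, 142, 150, 157, 169, 170, 169, 169, 171, 176, 177, 181, 184, 188, 190, 190, 195, 197, 204, 212, 205, 208, 208, 210, 206, 210, 207, 211, 203, 206, 204, 207, 201, 200, 195, 192, 184, 181, 179, 174, 173, 171, 171, 160, 156, 155, 145, 133, 127, 156, 177, 108, 40, 39, 42, 41, 43, 48, 41, 36, 47]
```

```bash
python3 - <<'E'
from h import *
d=load("w9")
for z in (.168,.170):
    a,b=S_(onz(d,(325,210.5),z)),S_(onz(d,(326,369.5),z)); c,e=S_(onz(d,(326,202),z)),S_(onz(d,(326,376.5),z)); print(a.round(1),b.round(1),((a+b)/2).round(1),(b-a)[0].round(1),((c+e)/2).round(1))
for z in(.11,): print(S_(onz(d,(0,0),z)))
E
```

```text
[-72.2  -0.2  23. ] [71.5  0.8 23. ] [-0.4  0.3 23. ] 143.7 [-0.   0.7 23. ]
[-72.7  -0.2  25. ] [70.   0.7 25. ] [-1.3  0.3 25. ] 142.7 [-1.   0.7 25. ]
[-229.22432882 -257.08077843  -35.        ]
```

```bash
python3 - <<'E'
from h import *
o=q(YAW); a0=1.75
r.move_ptp(W(-128,61.7,170),o); print(r.line_to(W(-128,61.7,106),vel=.1,until_force=15)); st()
r.close_gripper(); st("closed")
half(np.linspace(a0,0,9)[1:]); st("shut")
print(r.line_to(W(-128,-62,-3),vel=.03,until_force=15)); st("press")
r.open_gripper(); st("rel"); r.line_to(W(-128,-62,80),vel=.15)
r.move_ptp(W(-60,-40,190),o); wrist("w11")
E
```

```text
False
 t 30.6 seat-mm [-127.6   61.7  106.5] F [-0.3 -0.2  1. ] gap 0.0854
closed t 31.3 seat-mm [-128.    61.8  106.2] F [-0.7  1.   4.2] gap 0.01
shut t 34.4 seat-mm [-127.6  -61.6    1.7] F [5.  0.4 0.3] gap 0.0099
True
press t 34.6 seat-mm [-127.1  -61.7   -1.2] F [ 2.4  0.2 -2. ] gap 0.0098
rel t 35.3 seat-mm [-127.2  -61.6   -0.8] F [-4.1  1.5 -1.9] gap 0.0855
```

View pics/w11.png

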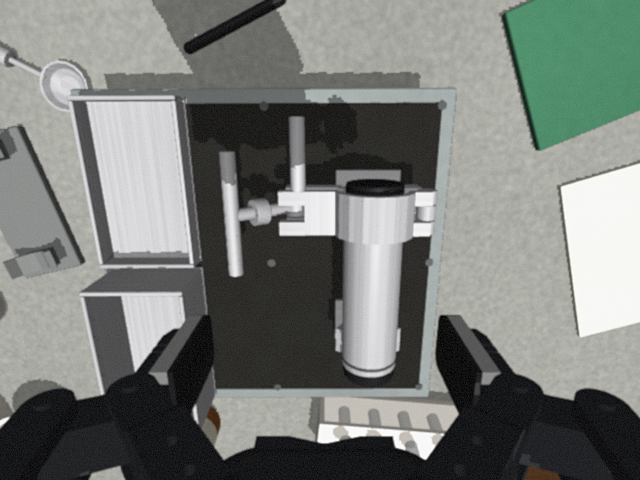

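Half shut (bar tip at (297,118), same as at the start) and the tube is under it. Now the bolt, gripped 8 mm high so the opening fingers clear the tube.

```bash
python3 - <<'E'
from h import *
o=q(YAW); a=.9; h=8
P=lambda a:(-68.5-60*np.sin(a),-20+60*np.cos(a)+h)
y,z=P(a)
r.move_ptp(W(-31,y,80),o); print(r.line_to(W(-31,y,z),vel=.08,until_force=15)); st()
r.close_gripper(); st("closed")
arc(-31,-68.5,-20+h,60,-1,np.linspace(a,0,7)[1:]); st("up")
print(r.line_to(W(-31,-64,40+h),vel=.03,until_force=15)); st("press")
r.open_gripper(); st("rel"); r.line_to(W(-31,-68,110),vel=.15)
r.move_ptp(W(-60,-40,190),o); wrist("w12")
r.move_ptp([.47,-.31,.34],q(0)); d=wrist("w13"); st()
s=r.get_image("scene"); b=r.get_image("side")
print(*blobs(d["pixels"],(105,120,60),(125,255,255)),sep="\n ")
a=load("w12")["pixels"][60:340,60:480]; c=cv2.resize(s["pixels"][195:335,380:540],None,fx=2,fy=2,interpolation=cv2.INTER_CUBIC)
cv2.imwrite("pics/m12.png",np.hstack([a,c])[:,:,::-1])
E
```

```text
False
 t 38.0 seat-mm [ -30.8 -115.3   25.8] F [-0.8  0.2 -0.5] gap 0.0856
closed t 38.7 seat-mm [ -31.  -114.9   25.1] F [ 1.   4.7 -5.6] gap 0.0095
up t 40.5 seat-mm [-30.3 -68.   50. ] F [-5.4 -2.9 29. ] gap 0.0092
False
press t 40.8 seat-mm [-30.4 -63.5  49.5] F [-2.3 -1.6 18.1] gap 0.0094
rel t 41.5 seat-mm [-31. -64.  48.] F [ 0.6  0.3 -0.2] gap 0.0853
 t 44.4 seat-mm [ -63.4 -528.1  195. ] F [ 0.3 -0.5 -0.4] gap 0.0856
([251.6, 37.2], 2192, [227, 9, 50, 57])
 ([372.0, 150.3], 1641, [350, 128, 45, 46])
 ([246.7, 162.2], 1642, [224, 140, 46, 45])
 ([244.5, 319.4], 1396, [224, 298, 41, 43])
 ([350.1, 347.3], 1327, [332, 326, 39, 43])
```

View pics/m12.png

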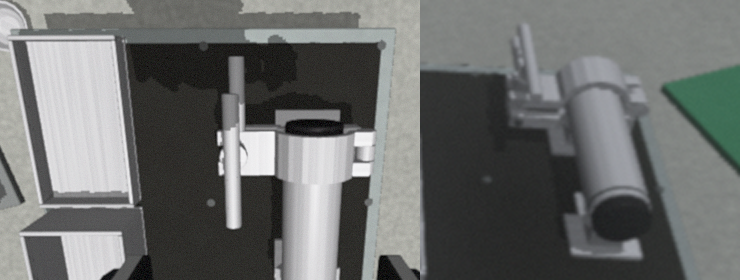

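The bolt is up, but it travelled 4 mm further than its starting y without a stop. I'll measure its end position.

```bash
python3 - <<'E'
from h import *
d=load("w12")
g=d["pixels"].max(2).astype(int)
print(g[200,270:320].tolist()); print(g[265,270:320].tolist())
for z in (.183,.185,.187): print(S_(onz(d,(290,158),z)).round(1),S_(onz(d,(293,285),z)).round(1))
print("tip",S_(onz(d,(296,120),.147)).round(1))
# bolt pivot pin / slot seen in w4: lugs y-end
c=load("w3"); b=load("w2")
A=load("w1")
w4=load("w4"); w9=load("w9")
print("pivot", [S_(x).round(1) for x in tri(ray(w4,(297,208)),ray(w9,(250,208)))[:1]])
print("bolt bar open", [S_(tri(ray(w4,p),ray(w9,k))[0]).round(1) for p,k in [((228,153),(175,153)),((237,274),(188,274))]])
E
```

```text
[44, 46, 42, 49, 45, 28, 65, 155, 231, 235, 231, 213, 142, 116, 140, 167, 186, 203, 212, 219, 226, 233, 228, 224, 223, 210, 186, 174, 154, 147, 186, 224, 238, 236, 235, 231, 235, 233, 234, 235, 238, 237, 238, 239, 238, 239, 239, 242, 239, 235]
[99, 102, 100, 86, 70, 52, 47, 49, 52, 48, 47, 46, 44, 48, 50, 94, 145, 170, 184, 205, 216, 226, 231, 231, 230, 221, 206, 193, 176, 157, 124, 71, 52, 45, 51, 44, 46, 48, 52, 43, 47, 49, 48, 46, 46, 44, 47, 55, 50, 46]
[-113.4  -64.5   38. ] [-16.7 -64.8  38. ]
[-113.6  -64.4   40. ] [-17.6 -64.7  40. ]
[-113.7  -64.2   42. ] [-18.5 -64.5  42. ]
tip [-138.8  -62.3    2. ]
pivot [array([-66.6, -64.8, -12.1])]
bolt bar open [array([-114.9, -114.3,   13.4]), array([ -17.8, -113.3,   18.3])]
```

```bash
python3 - <<'E'
from h import *
o=q(YAW); h=10
r.move_ptp(W(-31,-66,100),o); r.line_to(W(-31,-66,40+h),vel=.1,until_force=15); r.close_gripper(); st("grip")
for y in (-64,-62,-60,-58):
    hit=r.line_to(W(-31,y,40+h),vel=.02,until_force=10); st(f"{y} {hit}")
    if hit: break
r.open_gripper(); st("rel"); r.line_to(W(-31,-68,110),vel=.15); r.move_ptp(W(-60,-40,190),o); d=wrist("w14")
g=d["pixels"].max(2).astype(int); print(g[265,270:320].tolist())
E
```

```text
grip t 47.6 seat-mm [-30.9 -65.9  50.2] F [-0.6  0.2  5.9] gap 0.0094
-64 False t 47.9 seat-mm [-30.9 -64.2  50.2] F [-1.1 -0.5  6.5] gap 0.0091
-62 False t 48.1 seat-mm [-30.9 -63.4  50.2] F [-1.6 -6.9  7.5] gap 0.0093
-60 False t 48.4 seat-mm [-30.9 -63.1  50.2] F [ -4.2 -16.9  10.4] gap 0.0095
-58 False t 48.6 seat-mm [-30.8 -62.8  50.1] F [ -6.2 -26.6  13.8] gap 0.0092
rel t 49.3 seat-mm [-31. -58.  50.] F [-0.5 -0.6  0.9] gap 0.0852
[103, 101, 99, 89, 62, 46, 45, 40, 56, 44, 45, 47, 46, 41, 55, 101, 148, 173, 191, 207, 220, 225, 235, 234, 229, 221, 208, 191, 177, 149, 115, 69, 45, 42, 51, 48, 48, 48, 46, 48, 48, 43, 52, 50, 48, 53, 46, 41, 42, 51]
```

The bolt is against its stop (0). Jar B has been knocked aside since the earlier view, so I'll use the current view. Locating tray, basket and jars.

```bash
python3 - <<'E'
from h import *
np.set_printoptions(precision=4,suppress=True)
A,B,C,D=load("w1"),load("w2"),load("w3"),load("w13")
def t(n,*ps):
    p,e=tri(*[ray(*x) for x in ps]); print(n,p,S_(p).round(1),round(e,4)); return p
t("tray -y-x",(A,(121,67)),(C,(73,97)))
t("tray +y-x",(A,(239,67)),(C,(178,97)),(B,(116,66)))
t("tray +y+x",(A,(245,247)),(C,(194,265)),(B,(144,247)))
t("tray -y+x",(A,(147,248)),(C,(100,267)),(B,(37,249)))
t("bask -y-x",(A,(131,277)),(C,(82,293)),(B,(8,278)))
S,Q=r.get_image("scene"),r.get_image("side")
c1=lambda x,y:(320+x/4,200+y/3.5); c2=lambda x,y:(205+x/4,130+y/4)
for n,a,b in [("b-y+x",c1(20,452),c2(733,230)),("b+y+x",c1(250,457),c2(645,152)),("b-y-x",c1(42,212),c2(528,328)),("b+y-x",c1(238,215),c2(447,240))]: t(n,(S,a),(Q,b))
for n,p,z in [("jarB",(372,150.3),.0665),("jarA",(246.7,162.2),.0665),("botA",(244.5,319.4),.103),("botB",(350.1,347.3),.103)]: print(n,onz(D,p,z))
print(*blobs(S["pixels"],(105,120,60),(125,255,255)),sep="\n "); print(*blobs(Q["pixels"],(105,120,60),(125,255,255)),sep="\n ")
cv2.imwrite("pics/w13c.png",D["pixels"][:,:,::-1])
E
```

```text
tray -y-x [ 0.4041 -0.0305  0.1042] [-158.  -257.8  -40.8] 0.0001
tray +y-x [0.4131 0.0623 0.1019] [-158.6 -164.6  -43.1] 0.0036
tray +y+x [0.5724 0.0368 0.0828] [   2.4 -173.6  -62.2] 0.004
tray -y+x [ 0.5558 -0.0444  0.111 ] [  -5.7 -256.1  -34. ] 0.002
bask -y-x [ 0.5671 -0.0425  0.1507] [   5.3 -253.1    5.7] 0.0007
b-y+x [ 0.7181 -0.0579  0.149 ] [ 157.1 -253.     4. ] 0.0012
b+y+x [0.7247 0.029  0.1493] [ 154.8 -165.9    4.3] 0.0033
b-y-x [ 0.5689 -0.0415  0.1491] [   7.  -251.9    4.1] 0.0015
b+y-x [0.5767 0.0439 0.1514] [   6.1 -166.1    6.4] 0.0032
jarB [ 0.4207 -0.2619  0.0665]
jarA [ 0.4325 -0.3884  0.0665]
botA [ 0.5909 -0.3934  0.103 ]
botB [ 0.6244 -0.282   0.103 ]
([176.2, 212.2], 290, [166, 204, 20, 18])
 ([221.9, 241.7], 341, [211, 232, 22, 20])
 ([160.6, 246.5], 361, [149, 237, 23, 20])
 ([133.5, 292.5], 475, [121, 281, 25, 24])
 ([193.7, 305.8], 490, [181, 294, 25, 25])
([181.4, 29.9], 2297, [144, 11, 77, 62])
 ([428.5, 276.2], 233, [419, 269, 19, 16])
 ([459.0, 320.4], 292, [449, 312, 21, 18])
 ([350.6, 331.7], 344, [340, 322, 22, 20])
 ([398.6, 374.2], 421, [387, 363, 24, 25])
 ([351.1, 406.8], 480, [340, 394, 23, 27])
```

View pics/w13c.png

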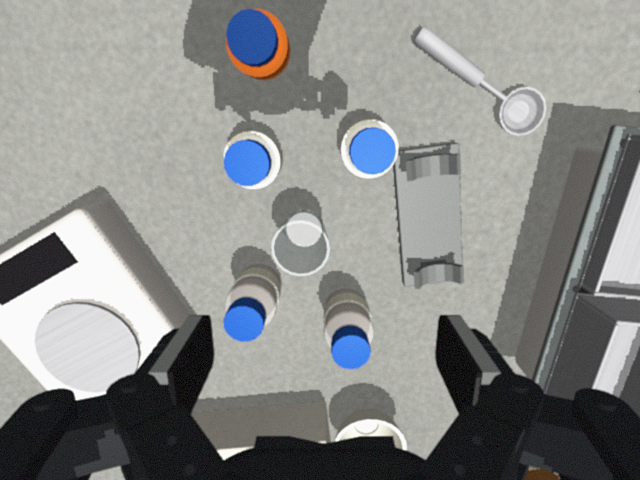

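Jar B stands upright at (372,150) beside the empty stand, the other samples and the beaker (300,245) are unmoved. Jar B goes first.

```bash
cat >> h.py <<'E'
def fetch(xy,zg,dst,zc):
    """grip cap at bench height zg (TCP), set down at seat-frame x,y in container, carry at zc"""
    r.open_gripper(); r.move_ptp([*xy,zg+.07],q(0))
    hit=r.line_to([*xy,zg],vel=.1,until_force=8); st(f"down {hit}")
    r.close_gripper(); g=r.read_finger_gap(); st("grip")
    assert .03<g<.06 and not hit
    r.line_to([*xy,zc],vel=.15); g2=r.read_finger_gap(); st("lift"); assert g2>.03
    p=W(*dst,0); r.move_ptp([p[0],p[1],zc],q(YAW))
    p[2]=zg+.094+.012; r.line_to(p,vel=.15)
    p[2]-=.02; hit=r.line_to(p,vel=.03,until_force=5); st(f"set {hit}")
    r.open_gripper(); p[2]=zg+.2; r.line_to(p,vel=.15)
E
python3 - <<'E'
from h import *
fetch((.4215,-.2619),.073,(-81-36.5,-209.5),.26)
r.move_ptp(W(-60,-150,190),q(YAW)); d=wrist("w15"); print(*blobs(d["pixels"],(105,120,60),(125,255,255)),sep="\n ")
r.move_ptp([.47,-.31,.34],q(0)); d=wrist("w16"); print(*blobs(d["pixels"],(105,120,60),(125,255,255)),sep="\n ")
E
```

```text
down False t 53.3 seat-mm [-116.9 -486.3  -71.5] F [ 0.7  0.1 -0.1] gap 0.0854
grip t 53.8 seat-mm [-116.8 -486.2  -71.4] F [-1.4  1.8 12.5] gap 0.0441
lift t 55.2 seat-mm [-117.3 -486.1  114.4] F [-0.4  0.1 -2. ] gap 0.0439
set True t 57.4 seat-mm [-117.4 -209.1   22.2] F [-0.1  0.9 -1.2] gap 0.0438
([244.2, 148.4], 3020, [213, 118, 63, 62])
 ([15.3, 343.7], 1253, [0, 323, 37, 44])
([251.3, 37.2], 2191, [226, 9, 51, 57])
 ([246.5, 162.2], 1644, [224, 140, 46, 46])
 ([244.3, 319.4], 1393, [223, 298, 42, 43])
 ([349.9, 347.3], 1329, [331, 326, 39, 43])
```

```bash
python3 - <<'E'
from h import *
d=load("w15"); p=onz(d,(244.2,148.4),.094+.068); print("jar in tray",S_(p).round(1))
fetch((.4335,-.388),.073,(-81+36.5,-209.5),.26)
fetch((.626,-.2815),.109,(81+36.5,-209.5),.32)
r.move_ptp([.47,-.31,.34],q(0)); d=wrist("w17"); print(*blobs(d["pixels"],(105,120,60),(125,255,255)),sep="\n ")
fetch((.5925,-.393),.109,(81-36.5,-209.5),.32)
r.move_ptp([.5,-.06,.40],q(YAW)); d=wrist("w18"); print(*blobs(d["pixels"],(105,120,60),(125,255,255)),sep="\n "); st()
r.move_ptp([.25,.45,.35],q(.5)); 
s,b=r.get_image("scene"),r.get_image("side"); 
m1=cv2.resize(s["pixels"][190:370,140:530],(780,360),interpolation=cv2.INTER_CUBIC)
m2=np.hstack([cv2.resize(b["pixels"][90:290,200:400],(240,240)),cv2.resize(b["pixels"][290:450,320:520],(240,240)),cv2.resize(d["pixels"][:420],(300,240))])
cv2.imwrite("pics/final.png",np.vstack([m1,m2])[:,:,::-1])
for n,i in(("scene",s),("side",b)): print(n,*blobs(i["pixels"],(105,120,60),(125,255,255)),sep="\n ")
E
```

```text
jar in tray [-118.7 -210.6   17. ]
down False t 62.7 seat-mm [ -91.9 -610.6  -71.4] F [-0.5 -0.6 -0.8] gap 0.0853
grip t 63.2 seat-mm [ -92.  -610.5  -71.3] F [-1.7  2.7 10.7] gap 0.0439
lift t 64.6 seat-mm [ -92.4 -610.3  114.3] F [ 0.  -0.5 -1.3] gap 0.044
set True t 67.2 seat-mm [ -44.4 -208.8   22.2] F [0.7 1.8 0.1] gap 0.0439
down False t 70.9 seat-mm [  88.7 -484.8  -35.3] F [-0.  -1.2  0.5] gap 0.0854
grip t 71.4 seat-mm [  88.7 -484.7  -35.3] F [-1.3  1.4  7.3] gap 0.0403
lift t 72.9 seat-mm [  88.2 -484.7  174.4] F [ 0.7  0.2 -2.1] gap 0.0401
set True t 75.3 seat-mm [ 117.6 -208.3   58.3] F [0.8 2.6 2.9] gap 0.0399
([251.5, 36.7], 2186, [226, 9, 51, 56])
 ([244.4, 319.3], 1396, [224, 298, 41, 43])
down False t 80.0 seat-mm [  66.7 -599.3  -35.2] F [0.2 0.1 0.7] gap 0.0851
grip t 80.5 seat-mm [  66.7 -599.2  -35.3] F [-0.4  1.2  6.2] gap 0.0399
lift t 82.1 seat-mm [  66.3 -599.1  174.4] F [-0.1  0.2 -2.4] gap 0.0404
set True t 84.9 seat-mm [  44.7 -208.4   58.4] F [-0.1  3.3  3.1] gap 0.04
([19.6, 54.4], 1694, [0, 30, 45, 47])
 ([401.4, 135.1], 735, [373, 118, 52, 50])
 ([384.3, 207.7], 226, [370, 197, 45, 45])
 ([394.6, 321.0], 1729, [373, 297, 46, 48])
 ([390.7, 384.6], 1574, [371, 361, 42, 47])
 t 87.0 seat-mm [ -59.4 -277.   254.2] F [ 0.5 -0.  -0.2] gap 0.0854
scene
 ([176.2, 212.2], 289, [166, 204, 20, 18])
 ([354.5, 214.2], 385, [344, 204, 22, 22])
 ([354.3, 249.8], 913, [342, 228, 26, 44])
 ([354.3, 292.1], 610, [342, 279, 26, 28])
side
 ([181.4, 29.9], 2281, [144, 11, 77, 62])
 ([365.8, 169.3], 253, [358, 161, 17, 18])
 ([340.6, 180.7], 281, [332, 172, 19, 19])
 ([307.8, 207.0], 319, [298, 198, 20, 20])
 ([280.5, 219.8], 344, [270, 210, 21, 21])
 ([351.1, 406.7], 476, [340, 394, 23, 27])
```

View pics/final.png

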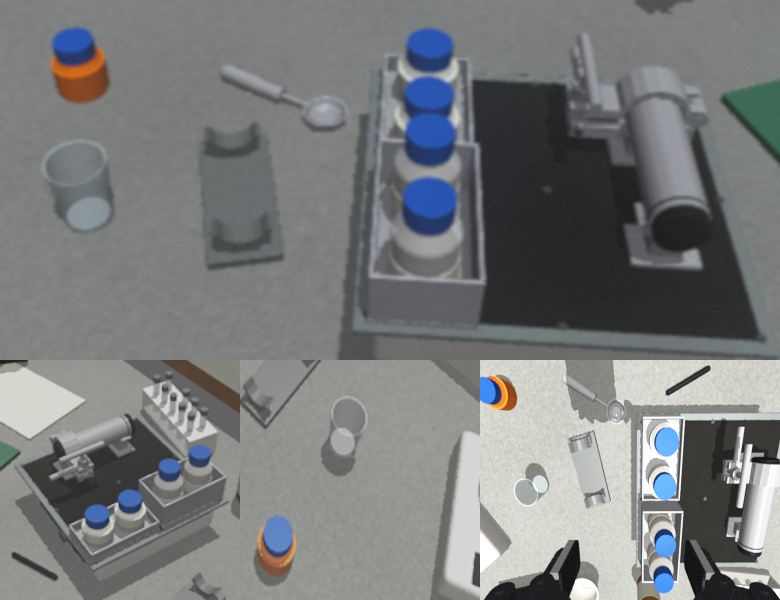

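All four samples stand upright in their places. The beaker and orange jar are untouched, the tube is clamped and the bolt is up. Handing in.

```bash
python3 -c "
from h import *
for n,a,b in [('j',(354.5,214.2),(280.5,219.8)),('b',(354.3,292.1),(365.8,169.3))]:
    S,Q=r.get_image('scene'),r.get_image('side'); p,e=tri(ray(S,a),ray(Q,b)); print(n,S_(p).round(1),round(e,4))
st(); r.hand_in()"
```

```text
j [-117.6 -210.1   12.7] 0.0008
b [ 117.1 -210.4   49.1] 0.0006
 t 89.3 seat-mm [-360.3  204.3  205. ] F [-0.4  0.3 -0. ] gap 0.0854
the job is handed in; nothing more can be done
```

The shaker is loaded and the job was handed in at about 89 s, with the arm clear of everything and reading no contact force.

I did it in the order asked:
1. **Opened the clamp:** I swung the bolt out to about 0.9 rad, then the hinged half back to about 1.75 rad.
2. **Laid in the tube:** it measured within about 1 mm of centre between clamp and cradle.
3. **Closed the clamp:** I swung the half down and pressed it shut, then brought the bolt up.
4. **Stood the samples:** two jars went into the tray and two bottles into the basket, all upright. The beaker and the orange jar were left alone.

**Last checks:**
- **Half bar:** back in its starting position in the wrist image.
- **Samples:** the jar and the bottle I measured at the end were within about 1 mm of where I meant to put them.
- **Bolt:** on the first upswing it passed the y position I had measured for it at the start by about 4 mm. I gripped it again and pushed; it met a hard stop about where it already was.
- **Knocked jar:** one jar was knocked aside partway through. I found it again in a fresh view before gripping it.

No check failed at the end.

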